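Pack away the phone-repair kit: fold the bit rack, shut the case

TASK

Pack up the open kit case on the bench: push the upright yellow bit rack down until it lies flat in the case, then swing the open lid over it and push it fully shut. Only push, gently: do not grip or lift anything, guide the lid down instead of slamming it, and leave the case, the phone, the jar, the spool and the screwdriver standing where they are.

Things in the scene. Friction and masses are not known exactly. Their poses are not given: they have to be found in the camera images.
- case: Dark grey kit case, about 2.6 kg, loose on a 3 mm blue mat. Tub 260 mm (case x) x 180 mm (y) x 50 mm high; origin at the centre of the underside, z up. The front faces -y (carrying handle stands out 26 mm at its middle, 26 mm up); the lid is hinged on the back rim at +y. Foam and stowed tools, part of the case, fill the back half, at most 60 mm high.
- rack (a joint): Angle of the yellow bit rack: 0 = flat in the front half of the case, 1.57 = upright (stops at 1.62). A panel 190 mm long (case x), 70 mm from hinge to free edge, 10 mm thick, hinge in mid-thickness. It folds towards +y of the case (the lid's hinge) and down. A stiff pivot (0.1 N m, 1 to 3 N at the edge) holds it where it is left.
- rack_hinge (a point): Middle of the rack's hinge axis, at (0, -78, 38) mm in the case's frame: just inside the front wall, 12 mm below the rim. Its axes are those of the case; the hinge runs along x.
- rack_edge (a point): Middle of the rack's free edge, on the outer face (looks to the front when upright, up when flat), 70 mm from the hinge; turns with the rack. Small steel bits lie in that face 9 to 43 mm from the hinge, standing out 4 mm; the rest, up to the edge, is bare. The foam under the rack is 24 mm above the case's underside.
- lid (a joint): Angle of the lid: 0 = shut, 1.57 = upright, more = leaning back beyond the case (stops at 2.05). A dark grey shell 260 x 180 mm, 22 mm deep; its flat outer face looks to +y of the case when open, up when shut. A stiff friction hinge (0.4 N m, 2 to 4 N at the edge) holds it where it is left. It cannot shut over the upright rack.
- lid_hinge (a point): Point on the lid's hinge axis, at the middle of its length: at (0, 90, 50) mm in the case's frame. The point's axes are those of the case; the hinge axis runs along x.
- lid_edge (a point): Middle of the lid's front edge (away from its hinge), on the outer face: 180 mm from the hinge along the lid, 22 mm out from the plane of its rim; turns with the lid. When shut it is 72 mm above the case's underside. A yellow thumb lip, 60 mm long, stands out 8 mm from the edge here.
- phone: Bystander: opened black phone 160 x 74 x 8 mm lying loose in front of the case; origin at the centre of its underside.
- jar: Bystander: small flux jar with a red cap, 44 mm in diameter and 42 mm high, standing loose behind the case; origin at the centre of its underside.
- spool: Bystander: bare metal solder spool, 52 mm in diameter and 36 mm high, standing loose behind the case; origin at the centre of its underside.
- driver: Bystander: screwdriver with a green handle, 150 mm long, lying loose beyond the far (+x) end of the case; origin under its middle.

How it is judged:
By the outcome, as a careful person would: the job done as asked, in the order asked, and still so for the second after the job is handed in, with the robot touching nothing.
It also fails if it takes over 53 s, if anything falls off the work surface, if the arm or the gripper's body presses on something with over 40 N, if the wrist force passes 120 N, or if a joint passes its speed limit or range.

ROBOT

A 6-joint arm with a two-finger parallel gripper is mounted at the origin on the work surface. World frame = base frame: x ahead of the robot, y to its left, z up, the work surface at z = 0. Lengths are in m, angles in rad, forces in N, time in s.
With the tool pointing down it reaches from about 0.325 to 0.925 m from the base axis. Payload 3.1 kg.
Tool frame: the origin (TCP) lies midway between the tips of the shut fingers; the grasp point (between the pads) lies 19 mm behind it; z points along the fingers, y is the line along which they close (so a half turn about z gives the same grasp; the last joint's range is limited). The gripper opens to 85 mm and grips with 20 to 120 N. Pads are 22 mm wide; open, the fingers measure 114 mm over their backs; the gripper's body (76 mm by 85 mm) begins 54 mm behind the grasp point. The pads swing forward as they close: fully open they stand 13 mm farther back than shut.
Start: joints at [1.097, 0.217, 1.613, -0, 1.311, -0.112], TCP at [0.221, 0.585, 0.231] pointing down, gripper open.
Joint ranges: [-2.75, 2.75], [-0.78, 2.1], [0.31, 2.55], [-1.13, 4.27], [0.13, 2.63], [-2.58, 2.58]. Speed limits (rad/s): [2.79, 2.79, 3.14, 3.14, 3.14, 3.14].

INTERFACE

Orientations are given as a unit quaternion [x, y, z, w].
In Python, from plant import arm gives the robot as it stands.
- The arm moves only by the tool arm_command, never from a script. Its argument "plan" is one flat list of numbers, 5 for each row, row after row: the shift along the tool's x, y, z in mm, then the turn about the tool's z in degrees, then the opening, from 0 (shut) to 1 (fully open). In form: [x, y, z, turn, grip, x, y, z, turn, grip, ...]. A call has exactly 10 rows; each row shifts and turns the commanded pose from where the row before left it, along the tool's axes as they then stand; what a row does not reach is not made up. A row lasts 1/10 s, in which the tool goes at most 50 mm and 8.59 degrees, less where a joint would pass 70% of its speed; a pose out of reach is approached as far as the arm can. A call is refused whole if a number of a shift passes 50 or a number of a turn 8.59, either way. A call with a gripper value outside its range is refused whole. The fingers move at their own pace and stop on an object; "force" is the grip in N (left out, the last holds). Time passes only in rows, so rows that do not move let the fingers close, or fill a call up. It gives the time, the measured TCP pose, the force, the opening and the grip force at its end, in the units of the state.
- arm.read_state(): the state, without advancing time (a new reading comes with each control period).
- arm.camera(name): name is "scene" or "top" or "wrist"; returns a dict with "color" (420x560x3 uint8, red, green, blue), "vertical_fov" (degrees; the focal length in pixels is half the picture's height over the tangent of half this angle, whatever the lens; pixels are square), "cx", "cy" (the principal point, pixels), "xyz" and "attitude" of the camera in the world. Camera axes: x right, y up, looking along -z (the intrinsics and any distortion apply to the point x, -y, -z); pixel columns grow to the right and rows downward; lengths in m; the calibration is good to about 2 mm. A picture is of the moment at which its call begins. There is no depth.
- arm.job_done(): hands the job in; it is judged then, once.
Trained networks look in a picture, given as the dict that the camera call returned (one of the last four; its "shot" number tells which), for a name from the list of things; names that differ only in an ending like _2 or _b are one class to them, and where a whole thing is asked for, a point or a joint stands for the part that bears it (a point fixed in the world has none). Each returns a list of dicts, best first, with "conf" (0 to 1); they miss things now and then, are a little off and sometimes report something else, mostly with a low value. They report only what shows in the picture. A call takes as long as a camera call.
- arm.recognise(target, picture): "centre" ([column, row] in pixels, amid what is visible of it).
- arm.regions_of(target, picture): "mask" (420x560 bool, what is visible of it) and "centre" ([column, row] in pixels, amid what is visible of it).
The state is a dict: "time_s": time; "q": joint angles; "joint_vel": joint speeds; "effort": joint torques, N m; "eef_pos": TCP position; "ee_rot": TCP orientation; "force": force on the tool from outside, world axes, zero at the start; "torque": the same for the moment, N m; "grip_width": finger opening in m; "gripper_force": force on a finger pad.
Only numpy, scipy, OpenCV 4.12 (cv2) and the standard library are available. Lean on these libraries where they do the work, as an engineer would, in place of code of your own. Each camera call takes 0.05 s, during which the arm holds its last target. There are 200 camera calls.

## Working session

There is one attempt and no reset: what is moved stays moved. The work goes in short steps, Python scripts to look and compute and a tool call to move; the robot and the scene stay as the last step left them, time stands still between calls to the robot, and variables do not carry over. Pictures are saved under pics/ and viewed, at most 10 in all, crops included, and the job is handed in when it is done.

Besides the shell and the picture viewer there is one more tool, called after "Call:" in YAML: its name, and indented under it one key for each argument. arm_command: Moves the arm, as the interface text tells. Its arguments: {"type":"object","properties":{"plan":{"type":"array"},"force":{"type":"number"}},"required":["plan"]}

```bash
mkdir -p pics; ls
cat > h.py <<'E'
import numpy as np, cv2
from plant import arm
from scipy.spatial.transform import Rotation as R
def K(p):
    f=210/np.tan(np.radians(p["vertical_fov"])/2); return f
def Rm(p):
    a=np.array(p["attitude"],float)
    return a if a.shape==(3,3) else R.from_quat(a).as_matrix()
def proj(p,P):
    c=(np.atleast_2d(P)-np.array(p["xyz"]))@Rm(p); f=K(p)
    return np.c_[p["cx"]+f*c[:,0]/-c[:,2], p["cy"]-f*c[:,1]/-c[:,2]]
def ray(p,uv):
    f=K(p); d=np.array([(uv[0]-p["cx"])/f,-(uv[1]-p["cy"])/f,-1.]); return Rm(p)@d
def onz(p,uv,z):
    d=ray(p,uv); o=np.array(p["xyz"]); return o+d*(z-o[2])/d[2]
def save(p,n): cv2.imwrite("pics/"+n,p["color"][:,:,::-1])
E
python3 - <<'E'
from h import *
ps={}
for n in ["scene","top","wrist"]:
    p=arm.camera(n); ps[n]=p
    print(n,{k:v for k,v in p.items() if k!="color"})
    save(p,n+"0.png")
    for t in ["case","rack","lid","rack_hinge","rack_edge","lid_hinge","lid_edge","phone","jar","spool","driver"]:
        r=arm.recognise(t,p)
        print(t,[(np.round(x["centre"],1).tolist(),round(x["conf"],2)) for x in r[:2]])
im=np.hstack([ps["scene"]["color"],ps["top"]["color"]])
print(arm.read_state())
E
```

```text
pics
scene {'vertical_fov': 52.71973651584325, 'cx': 275.8047614975065, 'cy': 210.2849230063358, 'xyz': array([ 1.18017421, -0.11700397,  0.85481435]), 'attitude': array([0.27010114, 0.19538751, 0.56360072, 0.75579317]), 'shot': 1}
case [([221.5, 226.6], 0.91)]
rack [([177.8, 222.6], 0.91)]
lid [([258.6, 194.8], 0.89)]
rack_hinge [([223.0, 226.9], 0.6), ([173.4, 220.1], 0.16)]
rack_edge [([176.7, 219.5], 0.59)]
lid_hinge [([227.6, 222.4], 0.97), ([130.7, 244.3], 0.4)]
lid_edge [([255.1, 196.0], 0.94), ([125.6, 245.2], 0.64)]
phone [([129.8, 240.8], 0.75)]
jar [([329.8, 231.7], 0.81)]
spool [([320.2, 206.0], 0.8)]
driver [([221.8, 224.4], 0.71), ([209.4, 330.1], 0.59)]
top {'vertical_fov': 57.32962770109669, 'cx': 286.150697880113, 'cy': 207.2477562392955, 'xyz': array([0.41581216, 0.0537679 , 0.86985214]), 'attitude': array([-0.07535289,  0.05788275,  0.70816913, -0.6996199 ]), 'shot': 2}
case [([344.7, 213.3], 0.78)]
rack [([396.7, 215.8], 0.77), ([349.8, 215.5], 0.61)]
lid [([307.2, 198.1], 0.55), ([396.0, 214.6], 0.15)]
rack_hinge [([345.8, 212.1], 0.89)]
rack_edge [([393.6, 219.0
[... 544 characters left out ...]
pool []
driver []
{'time_s': 1.8, 'q': array([ 1.09677992e+00,  2.16893176e-01,  1.61339886e+00,  1.32724882e-05,
        1.31130970e+00, -1.12225904e-01]), 'joint_vel': array([-0.00016506, -0.00037413, -0.00090897,  0.0003025 ,  0.00071109,
       -0.00109831]), 'effort': array([-3.77258111e-04, -3.96876955e+01, -3.04239964e+01, -1.96913115e-04,
        8.85529898e-04,  2.45531254e-05]), 'eef_pos': array([0.22121367, 0.58455278, 0.23130509]), 'ee_rot': array([ 1.79911966e-01,  9.83682715e-01, -2.49403870e-06, -7.45257561e-06]), 'force': array([0.02117997, 0.31069695, 0.42710578]), 'torque': array([0.00493133, 0.00666803, 0.02916819]), 'gripper_force': 0.0, 'grip_width': 0.08521084117851456}
```

View pics/scene0.png

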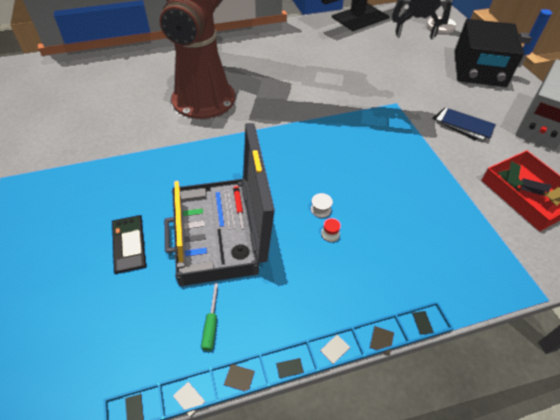

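View pics/top0.png

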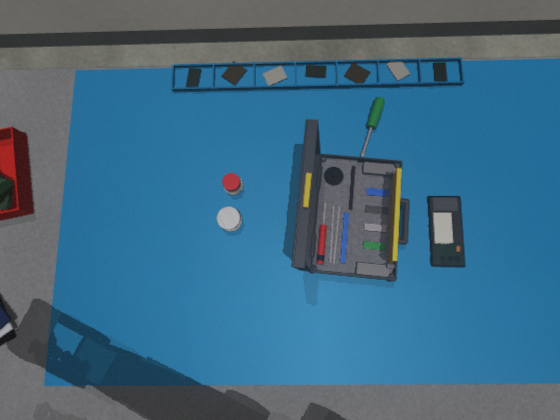

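Run:
```python
import cv2,numpy as np
a=cv2.imread("pics/top0.png")[110:285,290:420];b=cv2.imread("pics/scene0.png")[120:295,160:280]
cv2.imwrite("pics/c0.png",cv2.resize(np.hstack([a,b]),None,fx=3.2,fy=3.2,interpolation=cv2.INTER_CUBIC))
```

```text
(no output)
```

View pics/c0.png

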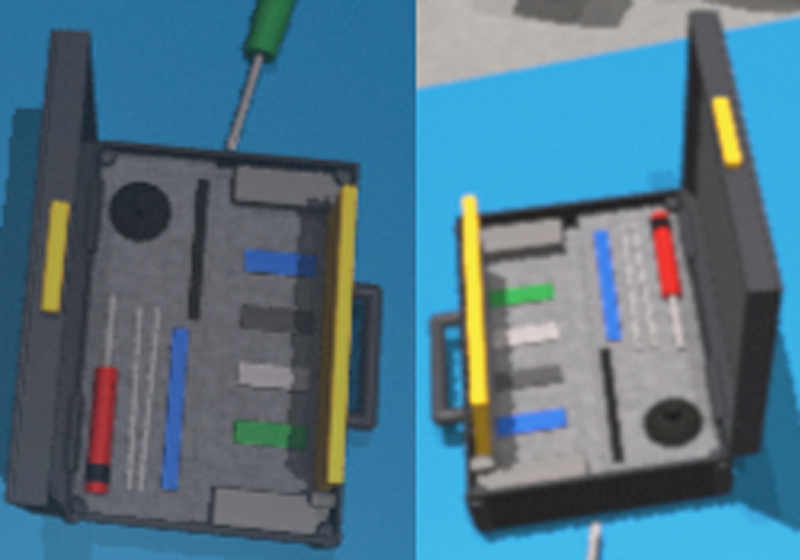

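```bash
cat >> h.py <<'E'
def T(c,P): 
    P=np.atleast_2d(P); s,k=np.sin(c[2]),np.cos(c[2])
    return np.c_[c[0]+k*P[:,0]-s*P[:,1], c[1]+s*P[:,0]+k*P[:,1], P[:,2]+.003]
def lidp(a,x,l,h): # l along the lid from hinge, h out from rim plane
    return [x,.09-l*np.cos(a)+h*np.sin(a),.05+l*np.sin(a)+h*np.cos(a)]
def rackp(a,x,l,h): # h out of outer face
    return [x,-.078+l*np.cos(a)-h*np.sin(a),.038+l*np.sin(a)+h*np.cos(a)]
E
python3 - <<'E'
from h import *
from scipy.optimize import least_squares
import pickle
t=arm.camera("top"); s=arm.camera("scene")
m=lambda q:[([.13,-.09,.05],t,(401.6,161.6)),([-.13,-.09,.05],t,(395.3,279.7)),([.13,.09,.05],t,(321.3,155.3)),([-.13,.09,.05],t,(312.5,271.9)),
 ([.13,-.09,.05],s,(176.9,274.7)),([-.13,-.09,.05],s,(174.4,188.8)),([.13,.09,.05],s,(258.1,265.3)),
 (lidp(q[3],0,.184,.011),t,(307.2,190)),(lidp(q[3],0,.184,.011),s,(257.5,160.6)),
 (rackp(q[4],.095,.07,0),t,(399.4,168.4)),(rackp(q[4],-.095,.07,0),t,(394.7,262.2)),
 (rackp(q[4],-.095,.07,0),s,(160+46/3.2+0,120+195/3.2)),
 (lidp(q[3],.13,.18,.022),t,(290+50/3.2,110+32/3.2)),(lidp(q[3],-.13,.18,.022),t,(290+8/3.2,110+500/3.2)),
 (lidp(q[3],.13,.18,.022),s,(160+(780-416)/3.2,120+290/3.2)),(lidp(q[3],-.13,.18,.022),s,(160+(718-416)/3.2,120+14/3.2))]
def f(q): return np.concatenate([proj(p,T(q,P))[0]-uv for P,p,uv in m(q)])
r=least_squares(f,[.4,-.05,-1.57+3.14,1.75,1.57],loss="soft_l1")
r2=least_squares(f,[.4,-.05,1.5,1.75,1.57],loss="soft_l1")
print(r.cost,r.x,r2.cost,r2.x); print(np.round(f(r.x).reshape(-1,2),1))
c=r.x
for n,P in [("rack_hinge",[0,-.078,.038]),("rack_edge",rackp(c[4],0,.07,0)),("lid_edge",lidp(c[3],0,.18,.022)),("lid_hinge",[0,.09,.05])]: print(n,T(c,P)[0].round(3))
for n,z in [("phone",.007),("jar",.045),("spool",.039),("driver",.015)]:
    for p in (t,s):
        g=arm.recognise(n,p)
        for x in g[:2]: print(n,x["conf"],onz(p,x["centre"],z).round(3))
print(arm.read_state()["time_s"])
E
```

```text
15.934904190896306 [ 0.5533733  -0.07824574 -0.11260708  1.63982685  1.48655348] 15.934904190916738 [ 0.5533733  -0.07824574 -0.11260709  1.63982683  1.48655361]
[[ 0.3 -0.9]
 [ 0.7  0.7]
 [-1.1 -1.9]
 [-3.1 -0.5]
 [-1.1  0. ]
 [-2.  -2.1]
 [ 0.  -2.9]
 [-1.   0.1]
 [ 0.2  0.3]
 [ 0.5 -0.8]
 [ 0.5 -1. ]
 [ 1.6 -0.7]
 [ 1.3 -1.1]
 [-0.2  0.5]
 [ 0.1 -1. ]
 [-0.7 -2.3]]
rack_hinge [ 0.545 -0.156  0.041]
rack_edge [ 0.545 -0.15   0.111]
lid_edge [0.567 0.045 0.231]
lid_hinge [0.563 0.011 0.053]
phone 0.76 [ 0.52  -0.287  0.007]
phone 0.73 [ 0.52  -0.277  0.007]
phone 0.55 [ 0.48  -0.161  0.007]
jar 0.89 [0.631 0.196 0.045]
jar 0.71 [0.652 0.193 0.045]
spool 0.88 [0.552 0.2   0.039]
spool 0.98 [0.573 0.196 0.039]
spool 0.26 [0.642 0.189 0.039]
driver 0.74 [ 0.557 -0.069  0.015]
driver 0.57 [ 0.797 -0.144  0.015]
driver 0.6 [ 0.796 -0.135  0.015]
2.3
```

The pictures show the open case: in the top view its rim spans columns 312–401, rows 155–280. The yellow rack is upright near column 397, the lid leans slightly back, and the jar and spool stand behind it near (230, 200). The pose fit is consistent to 1–3 px. First I'll lift, turn the tool to line up with the case and shut the fingers.

Call:
arm_command:
  plan: [0,0,-40,8.4,0,0,0,-40,8.4,0,0,0,0,8.4,0,0,0,0,8.4,0,0,0,0,8.4,0,0,0,0,8.4,0,0,0,0,8.4,0,0,0,0,8.4,0,0,0,0,8.5,0,0,0,0,0,0]
  force: 40

```text
time_s: 3.3
eef_pos: [0.2212, 0.5845, 0.3113]
ee_rot: [0.746, 0.666, -0.0, -0.0]
force: [0.8, -0.2, 0.6]
grip_width: 0.0
gripper_force: 0.0
```

```bash
cat >> h.py <<'E'
C=np.array([.5534,-.0782,-.1126])
def st(c=C):
    s=arm.read_state(); p=np.array(s["eef_pos"]); r=R.from_quat(s["ee_rot"]).as_matrix()
    d=p-np.array([c[0],c[1],.003]); k,n=np.cos(c[2]),np.sin(c[2])
    print("t",round(s["time_s"],2),"case mm",np.round(1000*np.array([k*d[0]+n*d[1],-n*d[0]+k*d[1],d[2]]),1),"toolx-yaw err deg",round(np.degrees(np.arctan2(r[1,0],r[0,0])-c[2])-90,2),"F",np.round(s["force"],1),"w",round(s["grip_width"],3),"q",np.round(s["q"],2))
E
python3 -c "
from h import *
st()"
```

```text
t 3.3 case mm [-404.6  621.2  308.3] toolx-yaw err deg 0.03 F [ 0.8 -0.2  0.6] w 0.0 q [1.1  0.16 1.52 0.   1.45 1.21]
```

Call:
arm_command:
  plan: [-37,20,0,0,0,-37,20,0,0,0,-37,20,0,0,0,-37,20,0,0,0,-37,20,0,0,0,-37,20,0,0,0,-37,20,0,0,0,-37,20,0,0,0,-37,20,0,0,0,-37,20,0,0,0]

```text
time_s: 4.3
eef_pos: [0.3788, 0.1929, 0.3116]
ee_rot: [0.744, 0.668, 0.001, 0.0]
force: [0.3, 0.5, -0.2]
grip_width: 0.0002
gripper_force: 0.0
```

Call:
arm_command:
  plan: [-37,20,0,0,0,-37,20,0,0,0,-37,20,0,0,0,-37,20,0,0,0,-37,20,0,0,0,-37,20,0,0,0,-37,20,0,0,0,-37,20,0,0,0,-37,20,0,0,0,-37,20,0,0,0]

```text
time_s: 5.3
eef_pos: [0.5362, -0.1974, 0.3114]
ee_rot: [0.745, 0.668, 0.0, 0.0]
force: [0.9, 0.1, -0.1]
grip_width: 0.0
gripper_force: 0.0
```

Run:
```python
from h import *
st()
p=arm.camera("wrist"); print(p["xyz"],p["attitude"]); im=p["color"].copy()
for a in ([.13,-.09,.05],[-.13,-.09,.05],[.13,.09,.05],[-.13,.09,.05]):
    u=proj(p,T(C,a))[0]; print(u); cv2.circle(im,tuple(int(v) for v in u),4,(255,0,0),1)
for x in (-.095,.095):
  for l in (.07,):
    for a in (1.49,1.57):
      u=proj(p,T(C,rackp(a,x,l,.005)))[0]; print(u); cv2.circle(im,tuple(int(v) for v in u),3,(0,255,0),1)
p["color"]=im; save(p,"w1.png")
```

```text
t 5.3 case mm [  -3.7 -120.3  308.4] toolx-yaw err deg 0.21 F [ 0.9  0.1 -0.1] w 0.0 q [-0.48  0.05  1.65  0.    1.44 -0.37]
[ 0.54373679 -0.13050955  0.45376486] [-0.1353536   0.00678361 -0.05414146  0.98929373]
[387.1343545 147.8643127]
[175.4207566  147.15517254]
[402.75363902 -20.93059664]
[161.6036266  -22.00480395]
[190.83366485 140.1192546 ]
[191.25026989 145.55724178]
[372.87299032 140.73743191]
[372.38995199 146.16592822]
```

View pics/w1.png

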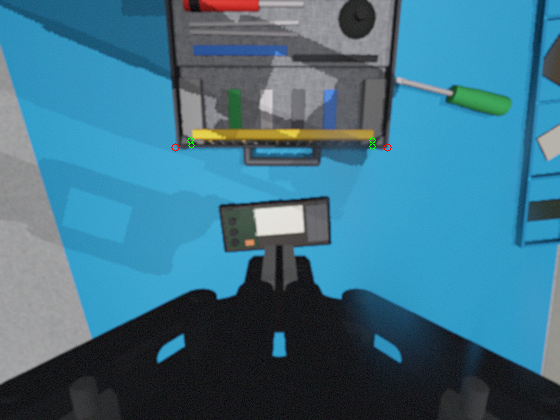

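The wrist view agrees with the fit: the rim's front corners are near (180, 147) and (388, 147), and the rack's top edge is at rows 130–141, columns 192–374. The fingers come down clear of the phone. I'm descending in front of the rack and starting the push.

Call:
arm_command:
  plan: [0,0,42,0,0,0,0,42,0,0,0,0,42,0,0,0,0,42,0,0,0,0,42,0,0,14,4,3,0,0,8,0,0,0,0,4,0,0,0,0,4,0,0,0,0,3,0,0,0,0]

```text
time_s: 6.35
eef_pos: [0.5454, -0.1636, 0.101]
ee_rot: [0.745, 0.667, 0.001, 0.002]
force: [0.4, -1.3, 1.7]
grip_width: -0.0002
gripper_force: 0.8
```

Call:
arm_command:
  plan: [8,0,0,0,0,8,0,0,0,0,9,0,3,0,0,9,0,3,0,0,8,0,5,0,0,8,0,6,0,0,6,0,8,0,0,6,0,8,0,0,2,0,4,0,0,0,0,0,0,0]

```text
time_s: 7.35
eef_pos: [0.5498, -0.0988, 0.06]
ee_rot: [0.746, 0.666, -0.0, -0.001]
force: [-0.3, 0.4, 0.2]
grip_width: 0.0003
gripper_force: 0.0
```

Run:
```python
from h import *
st()
a=arm.camera("scene");b=arm.camera("top")
cv2.imwrite("pics/r1.png",cv2.resize(np.hstack([a["color"][120:295,140:290],b["color"][110:285,280:420]]),None,fx=2.7,fy=2.7,interpolation=cv2.INTER_CUBIC)[:,:,::-1])
```

```text
t 7.35 case mm [ -1.3 -20.8  57. ] toolx-yaw err deg 0.03 F [-0.3  0.4  0.2] w 0.0 q [-0.3   0.29  1.88  0.    0.97 -0.19]
```

View pics/r1.png

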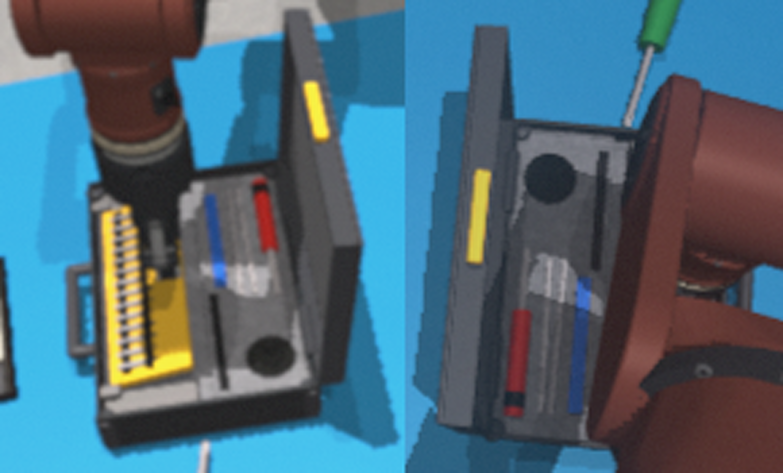

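The picture shows the rack nearly flat, with the finger on the bare strip beyond the bits. The lid and case haven't moved. Next I press it straight down.

Call:
arm_command:
  plan: [0,0,4,0,0,0,0,4,0,0,0,0,3,0,0,0,0,2,0,0,0,0,1,0,0,0,0,1,0,0,0,0,1,0,0,0,0,0,0,0,0,0,0,0,0,0,0,0,0,0]

```text
time_s: 8.45
eef_pos: [0.5507, -0.0996, 0.046]
ee_rot: [0.746, 0.666, -0.0, -0.0]
force: [-0.9, 0.9, 4.6]
grip_width: 0.0001
gripper_force: 2.6
```

```bash
python3 -c "
from h import *
st()"
```

```text
t 8.45 case mm [ -0.3 -21.6  43. ] toolx-yaw err deg 0.03 F [-0.9  0.9  4.6] w 0.0 q [-0.3   0.31  1.89  0.    0.95 -0.19]
```

Call:
arm_command:
  plan: [0,0,1,0,0,0,0,1,0,0,0,0,1,0,0,0,0,0,0,0,0,0,0,0,0,0,0,0,0,0,0,0,0,0,0,0,0,0,0,0,0,0,0,0,0,0,0,0,0,0]

```text
time_s: 9.45
eef_pos: [0.5508, -0.0996, 0.0458]
ee_rot: [0.746, 0.666, -0.0, -0.001]
force: [-7.8, 2.8, 20.6]
grip_width: 0.0001
gripper_force: 10.3
```

The force rises with no further travel, so the rack is flat against its stop at the expected height of 46 mm. Next I lift, go over the lid and come down behind it.

Call:
arm_command:
  plan: [0,0,-20,0,0,0,0,-43,0,0,0,0,-49,0,0,0,0,-49,0,0,0,0,-49,0,0,0,0,-49,0,0,47,0,0,0,0,47,0,0,0,0,47,0,0,0,0,47,0,0,0,0]

```text
time_s: 10.45
eef_pos: [0.5714, 0.0885, 0.3011]
ee_rot: [0.746, 0.666, -0.0, 0.0]
force: [0.5, -0.9, -0.3]
grip_width: 0.0
gripper_force: 0.0
```

Run:
```python
from h import *
from scipy.optimize import least_squares
st()
b=arm.camera("top"); a=arm.camera("scene")
cv2.imwrite("pics/r2.png",cv2.resize(np.hstack([a["color"][110:295,140:290],b["color"][105:290,280:420]]),None,fx=2.7,fy=2.7,interpolation=cv2.INTER_CUBIC)[:,:,::-1])
```

```text
t 10.45 case mm [ -0.8 167.7 298.1] toolx-yaw err deg -0.02 F [ 0.5 -0.9 -0.3] w 0.0 q [ 0.03  0.07  1.65 -0.    1.42  0.15]
```

View pics/r2.png

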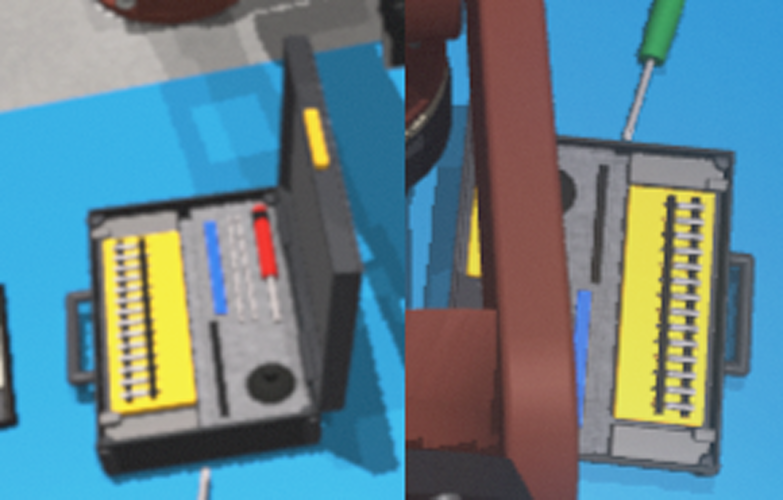

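The rack now lies flat in the case. I'm lowering behind the lid's edge and making soft contact.

Call:
arm_command:
  plan: [0,0,47,0,0,0,0,48,0,0,-12,0,0,0,0,-8,0,0,0,0,-5,0,0,0,0,-3,0,0,0,0,-2,0,0,0,0,-3,0,0,0,0,-3,0,0,0,0,-3,0,0,0,0]

```text
time_s: 11.55
eef_pos: [0.5677, 0.0485, 0.207]
ee_rot: [0.745, 0.667, 0.001, 0.0]
force: [0.9, 3.0, 2.1]
grip_width: 0.0
gripper_force: 1.5
```

```bash
python3 -c "
from h import *
st()"
```

```text
t 11.55 case mm [  0.  127.5 204. ] toolx-yaw err deg 0.05 F [0.9 3.  2.1] w 0.0 q [-0.04  0.12  1.77  0.    1.25  0.07]
```

Contact is at 3 N, as expected for the hinge friction, so I'll swing the lid on.

Call:
arm_command:
  plan: [-8,0,-1,0,0,-8,0,-1,0,0,-8,0,0,0,0,-8,0,0,0,0,-8,0,0,0,0,-7,0,1,0,0,-7,0,1,0,0,-7,0,2,0,0,-7,0,2,0,0,-7,0,2,0,0]

```text
time_s: 12.55
eef_pos: [0.5587, -0.0269, 0.2003]
ee_rot: [0.746, 0.666, -0.0, 0.0]
force: [-1.0, 2.1, 2.5]
grip_width: -0.0001
gripper_force: 1.2
```

Run:
```python
from h import *
st()
a=arm.camera("scene")
cv2.imwrite("pics/l1.png",cv2.resize(a["color"][90:330,80:380],None,fx=2,fy=2,interpolation=cv2.INTER_CUBIC)[:,:,::-1])
```

```text
t 12.55 case mm [ -0.5  51.6 197.3] toolx-yaw err deg 0.02 F [-1.   2.1  2.5] w -0.0 q [-0.17  0.11  1.8  -0.    1.24 -0.06]
```

View pics/l1.png

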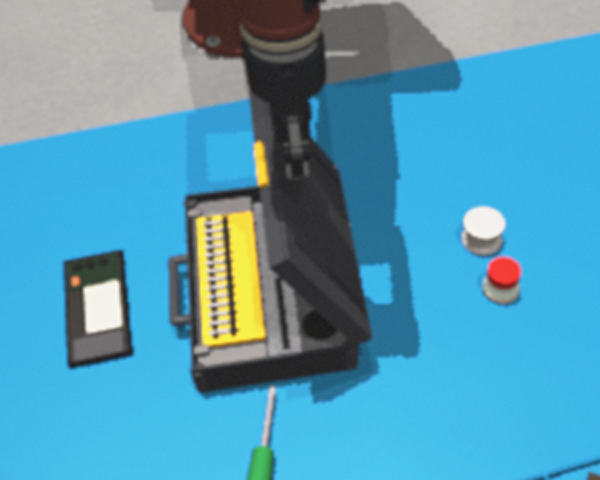

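The lid is about 1.1 rad open and following the finger. The case, phone, jar and spool haven't moved.

Call:
arm_command:
  plan: [-8,0,2,0,0,-8,0,3,0,0,-8,0,5,0,0,-8,0,5,0,0,-8,0,5,0,0,-8,0,5,0,0,-8,0,5,0,0,-6,0,7,0,0,-6,0,7,0,0,-6,0,7,0,0]

```text
time_s: 13.6
eef_pos: [0.5507, -0.1005, 0.1489]
ee_rot: [0.746, 0.666, -0.0, 0.0]
force: [0.7, -0.3, 1.5]
grip_width: -0.0
gripper_force: 0.7
```

```bash
python3 -c "
from h import *
st()"
```

```text
t 13.6 case mm [-1.000e-01 -2.250e+01  1.459e+02] toolx-yaw err deg 0.03 F [ 0.7 -0.3  1.5] w -0.0 q [-0.31  0.16  1.84 -0.    1.14 -0.19]
```

Call:
arm_command:
  plan: [-5,0,7,0,0,-5,0,8,0,0,-4,0,7,0,0,-3,0,7,0,0,-3,0,7,0,0,-3,0,7,0,0,-2,0,5,0,0,-2,0,5,0,0,-1,0,5,0,0,0,0,0,0,0]

```text
time_s: 14.6
eef_pos: [0.5468, -0.1273, 0.0903]
ee_rot: [0.746, 0.666, -0.0, -0.001]
force: [0.3, 0.3, 0.2]
grip_width: -0.0001
gripper_force: 0.0
```

Call:
arm_command:
  plan: [-1,0,3,0,0,-1,0,3,0,0,0,0,3,0,0,0,0,2,0,0,0,0,2,0,0,0,0,1,0,0,0,0,1,0,0,0,0,0,0,0,0,0,0,0,0,0,0,0,0,0]

```text
time_s: 15.6
eef_pos: [0.5471, -0.1293, 0.0762]
ee_rot: [0.746, 0.666, -0.0, -0.0]
force: [0.8, -0.7, 0.6]
grip_width: -0.0002
gripper_force: 0.0
```

```bash
python3 -c "
from h import *
st()"
```

```text
t 15.6 case mm [ -0.5 -51.4  73.2] toolx-yaw err deg 0.02 F [ 0.8 -0.7  0.6] w -0.0 q [-0.36  0.27  1.87  0.    1.   -0.24]
```

Call:
arm_command:
  plan: [0,0,1,0,0,0,0,0,0,0,0,0,1,0,0,0,0,0,0,0,0,0,1,0,0,0,0,0,0,0,0,0,1,0,0,0,0,0,0,0,0,0,0,0,0,0,0,0,0,0]

```text
time_s: 16.6
eef_pos: [0.5474, -0.1294, 0.075]
ee_rot: [0.746, 0.666, -0.0, -0.0]
force: [-6.1, 1.7, 14.2]
grip_width: 0.0002
gripper_force: 7.3
```

The lid stops at 72 mm above the underside, exactly the shut height. One slightly firmer press, then I retreat and check.

Call:
arm_command:
  plan: [0,0,1,0,0,0,0,1,0,0,0,0,0,0,0,0,0,0,0,0,0,0,0,0,0,0,0,0,0,0,0,0,0,0,0,0,0,0,0,0,0,0,0,0,0,0,0,0,0,0]

```text
time_s: 17.6
eef_pos: [0.5475, -0.1295, 0.0749]
ee_rot: [0.745, 0.667, -0.001, -0.001]
force: [-10.9, 4.6, 23.9]
grip_width: 0.0
gripper_force: 12.1
```

Call:
arm_command:
  plan: [0,0,-5,0,0,0,0,-20,0,0,0,0,-40,0,0,0,0,-45,0,0,0,0,-45,0,0,0,0,-45,0,0,40,-20,0,0,0,40,-20,0,0,0,40,-20,0,0,0,40,-20,0,0,0]

```text
time_s: 18.6
eef_pos: [0.4849, 0.0398, 0.2702]
ee_rot: [0.746, 0.666, 0.0, 0.0]
force: [0.6, 0.9, 0.8]
grip_width: 0.0002
gripper_force: 0.0
```

Call:
arm_command:
  plan: [40,-20,0,0,0,40,-20,0,0,0,40,-20,0,0,0,40,-20,0,0,0,40,-20,0,0,0,40,-20,0,0,0,0,0,0,0,0,0,0,0,0,0,0,0,0,0,0,0,0,0,0,0]

```text
time_s: 19.6
eef_pos: [0.3939, 0.2893, 0.2701]
ee_rot: [0.746, 0.666, -0.0, 0.0]
force: [-0.2, 0.7, -0.4]
grip_width: 0.0
gripper_force: 0.0
```

Run:
```python
from h import *
st()
a=arm.camera("scene");b=arm.camera("top")
for p in (a,b):
    im=p["color"]
    for x in (-.13,.13):
        for y,z in ((-.09,.072),(.09,.072),(-.09,0)):
            u=proj(p,T(C,[x,y,z]))[0]; cv2.circle(im,tuple(int(round(v)) for v in u),2,(255,0,0),1)
cv2.imwrite("pics/f1.png",cv2.resize(np.hstack([a["color"][110:350,100:360],b["color"][90:330,210:480]]),None,fx=1.5,fy=1.5,interpolation=cv2.INTER_CUBIC)[:,:,::-1])
```

```text
t 19.6 case mm [-199.8  347.2  267.1] toolx-yaw err deg -0.09 F [-0.2  0.7 -0.4] w 0.0 q [ 0.49 -0.11  1.88 -0.    1.37  0.6 ]
```

View pics/f1.png

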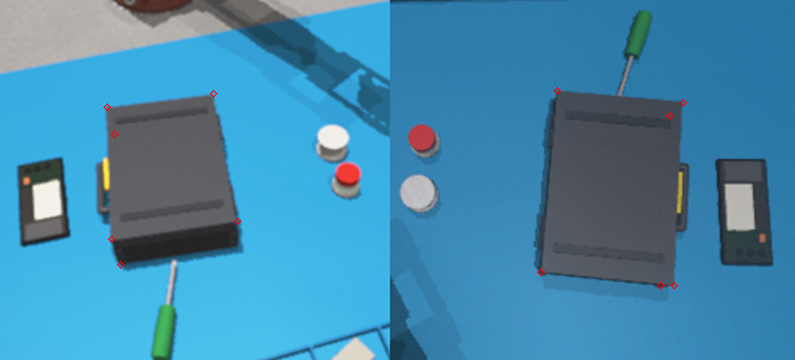

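The lid is shut: its corners match the predicted shut positions, the case and bystanders are where they were, and the arm is clear.

```bash
python3 -c "
from plant import arm
print(arm.job_done())"
```

```text
the job is handed in; nothing more can be done
None
```

I pushed the rack flat, guided the lid down and pressed it fully shut, and handed the job in at about 20 s; in the final pictures the case, phone, jar, spool and screwdriver stand where they were (no verdict was returned).

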